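# Find and mark the high spot of an off-centre sample plate

### The job

The round dark sample plate is clamped slightly off centre on its turntable. Slide the dial gauge fully home by its blue post so that its sprung plunger bears on the plate's rim, then turn the plate by the orange crank handle until the gauge shows the highest reading it reaches anywhere in a turn. With the high spot standing there, press the red marker button fully down and let it spring back up; never press it anywhere else, leave gauge and plate like that, and do not disturb the other things on the bench.

Things in the scene. Friction and masses are not known exactly. Their poses are not given: they have to be found in the camera images.
- rig: Fixed aluminium base plate, 220 mm (its x) by 430 mm (its y) by 15 mm thick, with turntable, dial gauge and marker on it. Origin on the bench under the turntable's vertical axis; z up; its +y points from the turntable axis to the gauge. It stands at differing places and yaws.
- spindle (a point): Point on the turntable's vertical axis, 50 mm above the bench, on the white clamp disc (radius 62 mm) that holds the dark sample plate. The plate is 180 mm across, 16 mm thick, its top 42 mm above the bench; its centre lies 4 mm off the axis in a direction that differs each time and is not told, so its rim stands 86 to 94 mm from the axis.
- turntable (a joint): Angle of turntable and plate, rad, positive counter-clockwise from above; no end stops, it stays where it is left (about 3 N at the crank turns it). At 0 the crank lies from the axis towards the gauge (the rig's +y). The angle of the high spot relative to the crank differs each time; at the start the high spot is at least 50 degrees away from the gauge.
- crank_grip (a point): Middle of the gripping height of the upright orange crank handle: 26 mm diameter, from 58 to 130 mm above the bench, this point at 115 mm. It stands 48 mm from the turntable axis and spins freely on its own pin, so it can be pinched and carried round in a circle without turning the gripper. Fingertips kept above 90 mm clear everything else on the rig all the way round.
- gauge_slide (a joint): Travel of the gauge carriage towards the plate, m: 0 drawn back, 0.040 fully home against its end stop. It starts at 0 to 0.012. Friction about 5 N holds it where it is left; it moves along the rig's -y.
- slide_grip (a point): On the upright blue post of the gauge carriage, 12 mm below its top: 24 mm diameter, top 95 mm above the bench, this point at 83 mm. The post stands 68 mm behind the dial's centre (rig's +y); the dial housing is 46 mm in radius and its top 51 mm above the bench.
- dial (a point): Centre of the gauge's white upward-facing dial, 84 mm across, on the carriage; black ticks for each 1 mm of plunger travel, a green dot at zero (towards the blue post), red needle.
- needle (a joint): Reading of the dial gauge: angle of its red needle, rad, 0 with the plunger free (needle at the green dot), growing clockwise from above by 0.4 rad per mm that the plunger is pushed in. With the gauge home it reads about 0.75 at the plate's low spot and about 3.9 at its high spot, changing as a cosine of the turntable angle.
- plunger_tip (a point): Foremost point of the gauge's sprung plunger (brass ball of 10 mm), 34 mm above the bench, which bears on the plate's rim along the rig's y line through the turntable axis. Plunger force 0.5 to 2 N.
- marker (a joint): How far the red marker button is pressed down, m: 0 up, 0.006 fully down; sprung, 1.5 N to start and 5 N fully down, returns by itself.
- marker_top (a point): Centre of the top of the red round marker button, 28 mm diameter, 82 mm above the bench, on a grey arm 80 mm from the turntable axis on the rig's +y side, right over the rim where the plunger bears. Press it straight down.
- bottle: Amber bottle with blue cap, 64 mm across, 135 mm tall, loose; bystander. Origin under its centre.
- tip_rack: Yellow box of pipette tips, 122 by 82 by 53 mm, loose; bystander. Origin under its centre.
- tissue_box: Blue tissue box, 120 by 220 by 70 mm, loose; bystander. Origin under its centre.
- jar: Glass jar with white lid, 70 mm across, 75 mm tall, loose; bystander. Origin under its centre.

How it is judged:
By the outcome, as a careful person would: the job done as asked, in the order asked, and still so for the second after the job is handed in, with the robot touching nothing.
It also fails if it takes over 67 s, if anything falls off the work surface, if the arm or the gripper's body presses on something with over 40 N, if the wrist force passes 120 N, or if a joint passes its speed limit or range.

### The arm

A 6-joint arm with a two-finger parallel gripper is mounted at the origin on the work surface. World frame = base frame: x ahead of the robot, y to its left, z up, the work surface at z = 0. Lengths are in mm, angles in rad, forces in N, time in s.
With the tool pointing down it reaches from about 400 to 925 mm from the base axis. Payload 12.5 kg.
Tool frame: the origin (TCP) lies on the front face of the gripper's body, between the roots of the fingers; the fingertips stand 78 mm ahead of it and the grasp point (between the pads) lies 59 mm ahead of it (env.nose_length is the distance from the TCP to the fingertips, in mm); z points along the fingers, y is the line along which they close (so a half turn about z gives the same grasp; the last joint's range is limited). The gripper opens to 95 mm and grips with 3 to 60 N. Pads are 20 mm wide; open, the fingers measure 119 mm over their backs; the gripper's body (75 mm by 180 mm) begins 59 mm behind the grasp point.
Start: joints at [-1.254, 0.491, 1.559, -0, 1.092, -0.106], TCP at [256.469, -569.966, 292.261] pointing down, gripper open.
Joint ranges: [-3.1, 3.1], [-0.84, 2.19], [0.05, 2.79], [-1.13, 4.28], [0.06, 2.93], [-2.69, 2.69]. Speed limits (rad/s): [2.22, 2.22, 2.79, 3.14, 3.14, 3.14].

### API

Orientations are given as [roll, pitch, yaw] about the fixed x, y, z axes, in that order (R = Rz(yaw) Ry(pitch) Rx(roll)).
In Python, from cell import env gives the robot as it stands.
- The arm moves only by the tool jog_arm, never from a script. Its argument "motion" is a list of rows, each a list of 7 numbers: the turn, a rotation vector about the tool's x, y, z in degrees, then the shift along the tool's x, y, z in mm, then the finger opening in mm, from 0 to 95.1. In form: [[wx, wy, wz, x, y, z, hand], ...]. A call has 1 to 10 rows; each row shifts and turns the commanded pose from where the row before left it, along the tool's axes as they then stand; what a row does not reach is not made up. A row lasts 1/8 s, in which the tool goes at most 62.5 mm and 10.7 degrees, less where a joint would pass 70% of its speed; a pose out of reach is approached as far as the arm can. A call is refused whole if a number of a shift passes 62.5 or a number of a turn 10.7, either way. A call with a gripper value outside its range is refused whole. The fingers move at their own pace and stop on an object; the grip force is fixed at half the most. Time passes only in rows, so rows that do not move let the fingers close. It gives the time, the measured TCP pose, the force, the opening and the grip force at its end, in the units of the state.
- env.state(): the state, without advancing time (a new reading comes with each control period).
- env.read_camera(name): name is "side" or "top"; returns a dict with "color" (420x560x3 uint8, red, green, blue), "z_map" (420x560 float32, mm along the optical axis (not along the pixel's ray), 0 where there is no reading), "camera_matrix" (3x3 intrinsics, pixels), "world_to_cam" (4x4, takes a point from world to camera coordinates). Camera axes: x right, y up, looking along -z (the intrinsics and any distortion apply to the point x, -y, -z); pixel columns grow to the right and rows downward; lengths in mm; the calibration is good to about 2 mm. A picture is of the moment at which its call begins.
- env.job_done(): hands the job in; it is judged then, once.
Trained networks look in the newest picture that a camera, given by its name, has taken for a name from the list of things; names that differ only in an ending like _2 or _b are one class to them, and where a whole thing is asked for, a point or a joint stands for the part that bears it (a point fixed in the world has none). Each returns a list of dicts, best first, with "score" (0 to 1); they miss things now and then, are a little off and sometimes report something else, mostly with a low value. They report only what shows in the picture. A call takes as long as a camera call.
- env.recognise(camera, thing): "location" ([column, row] in pixels, amid what is visible of it).
The state is a dict: "t": time; "joints": joint angles; "qvel": joint speeds; "tau": joint torques, N m; "eef_pos": TCP position; "tcp_rot": TCP orientation; "ft_force": force on the tool from outside, world axes, zero at the start; "moment": the same for the moment, N m; "opening": opening from 0.0 (shut) to 1.0 (fully open); "grip_force": force on a finger pad.
Only numpy, scipy, OpenCV 4.12 (cv2) and the standard library are available. Lean on these libraries where they do the work, as an engineer would, in place of code of your own. Each camera call takes 0.05 s, during which the arm holds its last target. There are 200 camera calls.

## Working session

There is one attempt and no reset: what is moved stays moved. The work goes in short steps, Python scripts to look and compute and a tool call to move; the robot and the scene stay as the last step left them, time stands still between calls to the robot, and variables do not carry over. Pictures are saved under pics/ and viewed, at most 10 in all, crops included, and the job is handed in when it is done.

Besides the shell and the picture viewer there is one more tool, called as name(argument=value, ...) on one line, values as JSON. jog_arm: Moves the arm, as the interface text tells. Its arguments: {"type":"object","properties":{"motion":{"type":"array"}},"required":["motion"]}

```bash
mkdir -p pics; ls; cat > h.py <<'E'
import numpy as np, cv2
from cell import env
def proj(c,p):
    q=c["world_to_cam"]@np.append(p,1); v=np.array([q[0],-q[1],-q[2]]); u=c["camera_matrix"]@v; return u[:2]/u[2]
def ray(c,px,z):
    K=c["camera_matrix"]; T=np.linalg.inv(c["world_to_cam"])
    d=np.linalg.inv(K)@np.array([px[0],px[1],1.]); d=np.array([d[0],-d[1],-d[2]])
    D=T[:3,:3]@d; o=T[:3,3]; return o+D*(z-o[2])/D[2]
def save(c,n): cv2.imwrite("pics/"+n,c["color"][:,:,::-1])
H=dict(spindle=50,crank_grip=115,slide_grip=83,dial=51,plunger_tip=34,marker_top=82,bottle=70,tip_rack=30,tissue_box=40,jar=40)
E
python3 - <<'E'
from h import *
np.set_printoptions(precision=1,suppress=True)
for n in ["top","side"]:
    c=env.read_camera(n); save(c,n+"0.png")
    print(n,np.linalg.inv(c["world_to_cam"])[:3,3])
    for t,z in H.items():
        r=env.recognise(n,t)[:2]
        print(t,[(round(a["score"],2),np.array(a["location"]),ray(c,a["location"],z)) for a in r])
s=env.state();print(s)
E
```

```text
pics
top [ 277.1   66.9 1579.3]
spindle [(0.73, array([290.5, 212. ]), array([581.5,  19.9,  50. ])), (0.68, array([427.3, 260.2]), array([ 414.9, -384.7,   50. ]))]
crank_grip [(0.66, array([303.3, 213.9]), array([561.2, -15.6, 115. ]))]
slide_grip [(0.93, array([256.3, 202.1]), array([610.1, 122.8,  83. ])), (0.72, array([324.5, 221.5]), array([541.3, -79.6,  83. ]))]
dial [(0.9, array([254.2, 200.4]), array([623. , 130.3,  51. ])), (0.45, array([326.9, 153.5]), array([ 764.3, -104.4,   51. ]))]
plunger_tip []
marker_top []
bottle [(0.61, array([428.3, 260.3]), array([ 412.7, -381.7,   70. ]))]
tip_rack [(0.76, array([421.4, 202.2]), array([ 598.2, -391.8,   30. ]))]
tissue_box [(0.7, array([142.1, 245.3]), array([500.2, 478.5,  40. ]))]
jar [(0.78, array([329. , 153.9]), array([ 766.2, -112.2,   40. ]))]
side [-196.1 1076.9 1176.1]
spindle [(0.78, array([288.1, 228.9]), array([560.4,  71.2,  50. ]))]
crank_grip [(0.7, array([294.9, 211. ]), array([553. ,  43.8, 115. ])), (0.32, array([314.2, 210.6]), array([503. ,   2.7, 115. ]))]
slide_grip [(0.82, array([264.4, 236.1]), array([5
[... 317 characters left out ...]
ck [(0.8, array([354.8, 167.8]), array([ 584.1, -404.9,   30. ])), (0.47, array([292.7, 213.3]), array([611.6, -23.7,  30. ]))]
tissue_box [(0.88, array([219.4, 321.3]), array([483.9, 494. ,  40. ]))]
jar [(0.84, array([272.6, 185.6]), array([764., -99.,  40.])), (0.33, array([219.5, 320.5]), array([485.6, 491.7,  40. ]))]
{'t': 1.1, 'joints': array([-1.3,  0.5,  1.6, -0. ,  1.1, -0.1]), 'qvel': array([-0., -0.,  0.,  0.,  0., -0.]), 'tau': array([ -0. , -61.2, -25.8,   0.1,   0. ,  -0. ]), 'eef_pos': array([ 256.5, -570. ,  292.3]), 'tcp_rot': array([3.1, 0. , 0.4]), 'ft_force': array([-0. , -0.2,  0.6]), 'moment': array([ 0. , -0. ,  0.1]), 'grip_force': 0.0, 'opening': 0.9996123769197371}
```

```bash
python3 - <<'E'
import cv2, numpy as np
a=cv2.imread("pics/top0.png")[140:270,200:370]; b=cv2.imread("pics/side0.png")[170:300,210:370]
a=cv2.resize(a,None,fx=4.5,fy=4.5,interpolation=cv2.INTER_CUBIC); b=cv2.resize(b,None,fx=4.5,fy=4.5,interpolation=cv2.INTER_CUBIC)
cv2.imwrite("pics/top0c.png",a);cv2.imwrite("pics/side0c.png",b);print(a.shape,b.shape)
E
```

```text
(585, 765, 3) (585, 720, 3)
```

View pics/top0c.png

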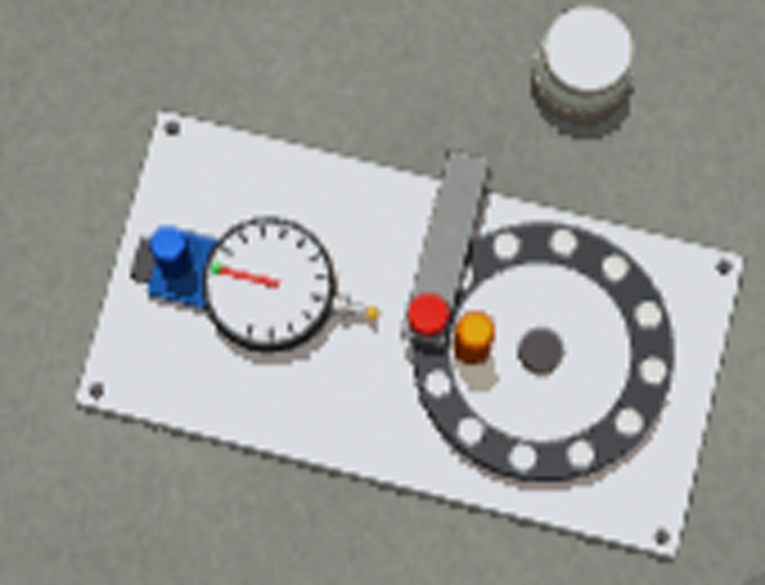

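View pics/side0c.png

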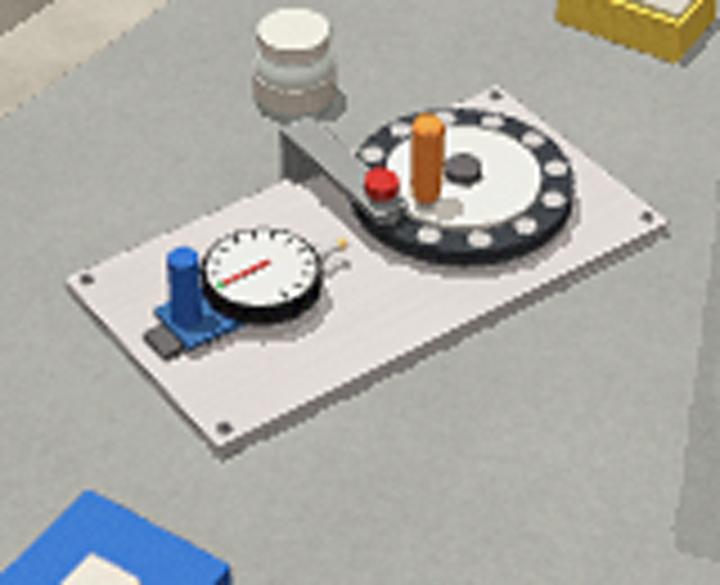

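The top crop shows the blue post top at (170,243), dial centre (270,283), red button (428,312), crank top (476,327), and axis cap (541,350). The side crop shows the same parts at (183,256), (262,266), (382,181) and (429,122). The networks confuse the rig parts, so I'll fit the rig pose to these points in both views.

```bash
cat > fit.py <<'E'
from h import *
from scipy.optimize import least_squares
ct,cs=env.read_camera("top"),env.read_camera("side")
# name: (rig xyz func)
T=dict(red=(428,312),crank=(476,327),post=(170,243),dial=(270,283),c0=(160,112),c1=(742,258),c2=(672,556),c3=(78,402))
S=dict(red=(382,180),crank=(429,121),post=(183,255),dial=(262,266),c0=(68,283),c1=(495,88),c2=(667,228),c3=(222,452))
def rig(p):
    x,y,yaw,s,th,b=p
    # gauge: dial y = D - s(mm)
    L=dict(red=(0,80,82),crank=(-48*np.sin(th),48*np.cos(th),130),post=(0,s+68,95),dial=(0,s,51),
      c0=(110,b+215,15),c1=(110,b-215,15),c2=(-110,b-215,15),c3=(-110,b+215,15))
    c,n=np.cos(yaw),np.sin(yaw)
    return {k:np.array([x+c*v[0]-n*v[1],y+n*v[0]+c*v[1],v[2]]) for k,v in L.items()}
def res(p):
    W=rig(p);r=[]
    for c,Q,o in((ct,T,(200,140)),(cs,S,(210,170))):
        for k,v in Q.items(): r+=list(proj(c,W[k])-(np.array(v)/4.5+o-np.array([.4,.4])))
    return np.array(r)
f=least_squares(res,[550,-20,0.3,180,0,80],loss="soft_l1")
np.set_printoptions(precision=2,suppress=True)
print(f.x,np.degrees(f.x[2]));print(res(f.x).reshape(2,-1,2).tolist() and res(f.x).reshape(2,-1,2))
for k,v in rig(f.x).items():print(k,v)
E
python3 fit.py
```

```text
[558.77 -69.49  -0.3  191.64   0.23  90.85] -17.083067001964327
[[[ 0.25  0.55]
  [ 0.21  0.25]
  [-0.06  0.41]
  [ 0.06  0.16]
  [-0.48 -0.4 ]
  [ 0.76 -0.32]
  [ 0.96  0.81]
  [-1.15  0.49]]

 [[-0.15  0.04]
  [-0.66  0.4 ]
  [ 0.07  0.47]
  [-0.04  0.03]
  [-1.43 -0.59]
  [ 0.24 -0.41]
  [ 0.2  -1.3 ]
  [-1.31 -0.64]]]
red [582.27   6.98  82.  ]
crank [562.05 -21.61 130.  ]
post [635.04 178.69  95.  ]
dial [615.06 113.69  51.  ]
c0 [753.76 190.55  15.  ]
c1 [ 627.45 -220.48   15.  ]
c2 [ 417.15 -155.85   15.  ]
c3 [543.47 255.18  15.  ]
```

The fit residuals are about 1 px or less, with rig yaw −17° and post at about (635,179). All targets are within reach, so I'll start moving.

```bash
cat >> h.py <<'E'
from scipy.spatial.transform import Rotation as Ro
def delta(g,yaw=None):
    "grasp-point target in world -> remaining shift in tool axes (current orientation)"
    s=env.state(); R=Ro.from_euler("xyz",s["tcp_rot"]).as_matrix()
    gp=s["eef_pos"]+R[:,2]*59
    return R.T@(np.array(g)-gp), np.degrees(s["tcp_rot"]), gp
E
python3 - <<'E'
from h import *
print(delta([635,179,83]))
s=env.state()
# delta after turning to yaw 73
R=(Ro.from_euler("z",72.9,degrees=True)*Ro.from_euler("x",180,degrees=True)).as_matrix()
print(R.T@(np.array([635,179,83+59])-s["eef_pos"]))
E
```

```text
(array([ 652.52611584, -527.6777906 ,  150.20412451]), array([1.79997355e+02, 1.06663961e-03, 2.42266632e+01]), array([ 256.47328811, -569.95977311,  233.24063439]))
[827.14986608 141.56978582 150.24063431]
```

jog_arm(motion=[[0,0,-9.74,0,0,0,60],[0,0,-9.74,0,0,0,60],[0,0,-9.74,0,0,0,60],[0,0,-9.74,0,0,0,60],[0,0,-9.74,0,0,0,60],[0,0,0,50,9,0,60],[0,0,0,50,9,0,60],[0,0,0,50,9,0,60],[0,0,0,50,9,0,60],[0,0,0,50,9,0,60]])

```text
t: 2.45
eef_pos: [373.4, -342.8, 292.4]
tcp_rot: [3.141, 0.0, 1.273]
ft_force: [0.9, 0.1, -0.8]
opening: 0.629
grip_force: 0.0
```

jog_arm(motion=[[0,0,0,55,9,0,60],[0,0,0,55,9,0,60],[0,0,0,55,9,0,60],[0,0,0,55,9,0,60],[0,0,0,55,9,0,60],[0,0,0,55,9,0,60],[0,0,0,55,9,0,60],[0,0,0,55,9,0,60],[0,0,0,55,9,0,60],[0,0,0,55,9,0,60]])

```text
t: 3.7
eef_pos: [621.1, 156.9, 292.3]
tcp_rot: [3.141, 0.0, 1.273]
ft_force: [-0.3, -1.0, -0.2]
opening: 0.631
grip_force: 0.0
```

```bash
python3 - <<'E'
from h import *
print(delta([635,179,83]),env.state()["opening"],env.state()["ft_force"])
E
```

```text
(array([ 25.18398886,   6.78954795, 150.31292098]), array([1.79980559e+02, 2.67899224e-03, 7.29325605e+01]), array([621.07134191, 156.93951559, 233.31178591])) 0.6310045920849359 [-0.28437785 -1.03608776 -0.21950981]
```

jog_arm(motion=[[0,0,0,25,7,0,60],[0,0,0,0,0,35,60],[0,0,0,0,0,35,60],[0,0,0,0,0,30,60],[0,0,0,0,0,0,60]])

```text
t: 4.32
eef_pos: [633.8, 176.8, 190.3]
tcp_rot: [-3.138, 0.002, 1.273]
ft_force: [-0.8, -0.2, 1.5]
opening: 0.629
grip_force: 0.0
```

```bash
python3 - <<'E'
from h import *
print(delta([635,179,83]))
c=env.read_camera("side"); d=env.read_camera("top")
a=cv2.resize(c["color"][190:290,210:330,::-1],None,fx=4.,fy=4.,interpolation=cv2.INTER_CUBIC)
b=cv2.resize(d["color"][160:260,200:280,::-1],None,fx=4.,fy=4.,interpolation=cv2.INTER_CUBIC)
cv2.imwrite("pics/c1.png",np.hstack([a,b]))
E
```

```text
(array([ 2.61598066,  0.87323032, 48.28622379]), array([-1.79801489e+02,  1.08192532e-01,  7.29259967e+01]), array([633.58388792, 176.79375117, 131.29381313]))
```

View pics/c1.png

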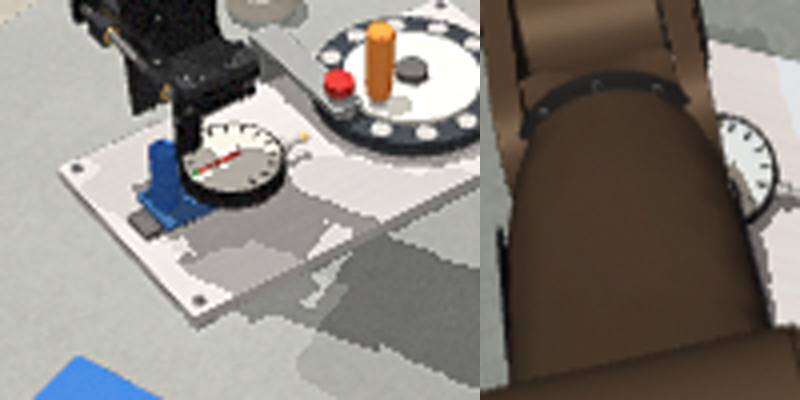

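The side view shows the open gripper over the post, with the near finger at crop (185,130). I'll descend and pinch.

jog_arm(motion=[[0,0,0,2,1,24,60],[0,0,0,0,0,24,60],[0,0,0,0,0,0,60],[0,0,0,0,0,0,20],[0,0,0,0,0,0,20],[0,0,0,0,0,0,20],[0,0,0,0,0,0,20],[0,0,0,0,0,0,20]])

```text
t: 5.42
eef_pos: [636.3, 178.5, 144.5]
tcp_rot: [3.141, -0.0, 1.273]
ft_force: [0.9, -0.6, 1.1]
opening: 0.247
grip_force: 30.0
```

jog_arm(motion=[[0,0,0,-6,0,0,20],[0,0,0,-6,0,0,20],[0,0,0,-6,0,0,20],[0,0,0,-6,0,0,20],[0,0,0,-2,0,0,20],[0,0,0,0,0,0,20]])

```text
t: 6.18
eef_pos: [628.7, 153.8, 144.5]
tcp_rot: [3.14, -0.001, 1.273]
ft_force: [2.6, 2.3, 3.0]
opening: 0.24
grip_force: 30.0
```

jog_arm(motion=[[0,0,0,-2,0,0,20],[0,0,0,-2,0,0,20],[0,0,0,0,0,0,20]])

```text
t: 6.55
eef_pos: [627.6, 150.2, 144.5]
tcp_rot: [3.14, -0.001, 1.273]
ft_force: [3.9, 3.6, 2.8]
opening: 0.249
grip_force: 30.0
```

jog_arm(motion=[[0,0,0,-2,0,0,20],[0,0,0,-2,0,0,20],[0,0,0,0,0,0,20]])

```text
t: 6.92
eef_pos: [627.2, 149.3, 144.6]
tcp_rot: [3.138, -0.006, 1.272]
ft_force: [9.4, 25.5, -3.6]
opening: 0.251
grip_force: 30.0
```

jog_arm(motion=[[0,0,0,0,0,0,60],[0,0,0,0,0,0,60],[0,0,0,0,0,0,60],[0,0,0,0,0,-20,60],[0,0,0,0,0,-40,60],[0,0,0,0,0,-25,60],[0,0,0,-50,0,0,60],[0,0,0,-50,0,0,60],[0,0,0,-50,0,0,60],[0,0,0,0,0,0,60]])

```text
t: 8.18
eef_pos: [581.1, -0.2, 229.4]
tcp_rot: [-3.141, 0.001, 1.269]
ft_force: [1.0, -0.0, 0.1]
opening: 0.63
grip_force: 0.0
```

```bash
python3 - <<'E'
from h import *
print(delta([562,-21.6,115]))
c=env.read_camera("side"); d=env.read_camera("top")
a=cv2.resize(c["color"][190:290,220:330,::-1],None,fx=4.,fy=4.,interpolation=cv2.INTER_CUBIC)
b=cv2.resize(d["color"][160:260,220:310,::-1],None,fx=4.,fy=4.,interpolation=cv2.INTER_CUBIC)
cv2.imwrite("pics/c2.png",np.hstack([a,b]))
E
```

```text
(array([-26.09172239, -11.83890249,  55.41564518]), array([-1.79974670e+02,  3.21980439e-02,  7.27060993e+01]), array([ 5.81092711e+02, -1.84764940e-01,  1.70395735e+02]))
```

View pics/c2.png

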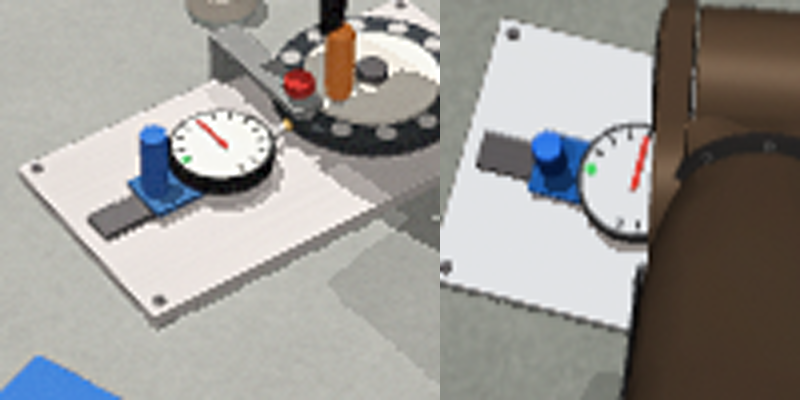

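The gauge is home and the needle shows about 1.5 rad in the side view (tip at crop (200,122), centre (225,145)). Next I'll pinch the crank.

jog_arm(motion=[[0,0,0,-26,-12,0,60],[0,0,0,0,0,0,60],[0,0,0,0,0,28,60],[0,0,0,0,0,27,60],[0,0,0,0,0,0,60],[0,0,0,0,0,0,22],[0,0,0,0,0,0,22],[0,0,0,0,0,0,22],[0,0,0,0,0,0,22]])

```text
t: 9.4
eef_pos: [562.8, -18.6, 174.6]
tcp_rot: [3.141, -0.0, 1.273]
ft_force: [-6.3, 3.0, 3.7]
opening: 0.269
grip_force: 3.6
```

```bash
cat > rd.py <<'E'
from h import *
AX=np.array([558.77,-69.49]); YAW=np.radians(-17.08); DC=AX+161*np.array([-np.sin(YAW),np.cos(YAW)])
def needle(cam="side"):
    c=env.read_camera(cam); p=proj(c,[*DC,51]); I=c["color"].astype(float)
    w=np.clip(I[:,:,0]-np.maximum(I[:,:,1],I[:,:,2])-15,0,None)
    P=[];W=[]
    for r in range(int(p[1])-16,int(p[1])+17):
        for k in range(int(p[0])-18,int(p[0])+19):
            if w[r,k]>0:
                q=ray(c,(k,r),51)[:2]-DC
                if np.hypot(*q)<40: P.append(q);W.append(w[r,k])
    P=np.array(P);W=np.array(W)
    if len(P)<4: return None
    m=(P*W[:,None]).sum(0)/W.sum(); C=((P-m)*W[:,None]).T@(P-m)/W.sum()
    e,v=np.linalg.eigh(C); d=v[:,1]*np.sign(v[:,1]@m)
    rig=np.array([np.cos(YAW)*d[0]+np.sin(YAW)*d[1],-np.sin(YAW)*d[0]+np.cos(YAW)*d[1]])
    return round(float(np.arctan2(rig[0],rig[1])%(2*np.pi)),3),len(P),round(float(np.sqrt(e[0])),1),round(float(np.sqrt(e[1])),1)
def table():
    s=env.state(); R=Ro.from_euler("xyz",s["tcp_rot"]).as_matrix(); g=(s["eef_pos"]+59*R[:,2])[:2]-AX
    x=np.cos(YAW)*g[0]+np.sin(YAW)*g[1]; y=-np.sin(YAW)*g[0]+np.cos(YAW)*g[1]
    return dict(rigxy=(round(x,1),round(y,1)),r=round(float(np.hypot(x,y)),1),th=round(float(np.degrees(np.arctan2(-x,y))),1),f=np.round(s["ft_force"],1),tz=s["eef_pos"][2])
if __name__=="__main__": print(needle(),needle("top"),table())
E
python3 rd.py
```

```text
(1.55, 16, 1.5, 12.9) (1.532, 37, 3.6, 12.3) {'rigxy': (np.float64(-11.1), np.float64(49.8)), 'r': 51.1, 'th': 12.5, 'f': array([-1.9,  0.8,  5.4]), 'tz': np.float64(174.6367290963116)}
```

jog_arm(motion=[[0,0,0,-4.3,-11.8,0,22],[0,0,0,-7.2,-10.2,0,22],[0,0,0,0,0,0,22]])

```text
t: 9.88
eef_pos: [538.1, -23.9, 174.6]
tcp_rot: [3.141, 0.001, 1.273]
ft_force: [-2.6, -5.7, 3.8]
opening: 0.265
grip_force: 30.0
```

```bash
python3 rd.py
```

```text
(2.364, 18, 1.5, 12.8) (2.375, 32, 1.6, 12.6) {'rigxy': (np.float64(-32.9), np.float64(37.5)), 'r': 49.9, 'th': 41.3, 'f': array([-1.6, -5.5,  4.6]), 'tz': np.float64(174.5934712244299)}
```

jog_arm(motion=[[0,0,0,-9.6,-8.1,0,22],[0,0,0,-11.4,-5.3,0,22],[0,0,0,0,0,0,22]])

```text
t: 10.35
eef_pos: [519.9, -40.6, 174.6]
tcp_rot: [3.138, 0.001, 1.273]
ft_force: [2.5, -7.1, 1.1]
opening: 0.265
grip_force: 30.0
```

```bash
python3 rd.py
```

```text
(3.122, 21, 1.8, 12.0) (3.141, 32, 1.5, 12.5) {'rigxy': (np.float64(-45.4), np.float64(16.4)), 'r': 48.3, 'th': 70.2, 'f': array([ 1.9, -6.3,  0.8]), 'tz': np.float64(174.6046180162471)}
```

jog_arm(motion=[[0,0,0,-12.3,-2.2,0,22],[0,0,0,-12.5,1.1,0,22],[0,0,0,0,0,0,22]])

```text
t: 10.82
eef_pos: [512.4, -64.0, 174.7]
tcp_rot: [3.137, 0.0, 1.272]
ft_force: [7.0, -5.2, -2.2]
opening: 0.266
grip_force: 30.0
```

```bash
python3 rd.py
```

```text
(3.721, 18, 1.2, 12.2) (3.682, 31, 1.5, 12.4) {'rigxy': (np.float64(-45.7), np.float64(-8.2)), 'r': 46.5, 'th': 100.1, 'f': array([ 6.6, -5.7, -0.7]), 'tz': np.float64(174.6599381346778)}
```

jog_arm(motion=[[0,0,0,-11.8,4.3,0,22],[0,0,0,-10.2,7.2,0,22],[0,0,0,0,0,0,22]])

```text
t: 11.3
eef_pos: [517.4, -88.0, 174.7]
tcp_rot: [3.136, -0.0, 1.272]
ft_force: [9.6, -2.2, -2.2]
opening: 0.265
grip_force: 30.0
```

```bash
python3 rd.py
```

```text
(3.904, 22, 1.8, 12.4) (3.891, 34, 1.6, 12.6) {'rigxy': (np.float64(-34.0), np.float64(-29.7)), 'r': 45.1, 'th': 131.2, 'f': array([ 8.6, -1.1, -2. ]), 'tz': np.float64(174.66262403078392)}
```

jog_arm(motion=[[0,0,0,-8.1,9.6,0,22],[0,0,0,-5.3,11.4,0,22],[0,0,0,0,0,0,22]])

```text
t: 11.78
eef_pos: [533.3, -106.3, 174.7]
tcp_rot: [3.137, -0.001, 1.272]
ft_force: [9.0, 2.8, 0.2]
opening: 0.264
grip_force: 30.0
```

```bash
python3 rd.py
```

```text
(3.655, 20, 1.8, 12.1) (3.64, 34, 1.5, 12.2) {'rigxy': (np.float64(-13.4), np.float64(-42.6)), 'r': 44.6, 'th': 162.5, 'f': array([ 8.5,  2.6, -0.4]), 'tz': np.float64(174.68286038331752)}
```

jog_arm(motion=[[0,0,0,-2.2,12.3,0,22],[0,0,0,1.1,12.5,0,22],[0,0,0,0,0,0,22]])

```text
t: 12.25
eef_pos: [556.1, -114.4, 174.7]
tcp_rot: [3.139, -0.001, 1.273]
ft_force: [5.6, 2.8, 2.9]
opening: 0.267
grip_force: 30.0
```

```bash
python3 rd.py
```

```text
(3.048, 20, 1.8, 12.5) (3.063, 34, 1.6, 12.2) {'rigxy': (np.float64(10.7), np.float64(-43.7)), 'r': 45.0, 'th': -166.2, 'f': array([5.2, 2.4, 2. ]), 'tz': np.float64(174.65373964376033)}
```

```bash
python3 - <<'E'
import numpy as np
from scipy.optimize import least_squares
P=np.array([[-32.9,37.5],[-45.4,16.4],[-45.7,-8.2],[-34,-29.7],[-13.4,-42.6],[10.7,-43.7]])
R=np.array([2.37,3.131,3.70,3.897,3.648,3.055])
f=least_squares(lambda p:np.hypot(P[:,0]-p[0],P[:,1]-p[1])-48,[0,2]);c=f.x;print(c,f.fun)
f=least_squares(lambda p:np.hypot(P[:,0]-p[0],P[:,1]-p[1])-p[2],[0,2,48]);print(f.x,f.fun)
th=np.arctan2(-(P[:,0]-c[0]),P[:,1]-c[1])%(2*np.pi)
print(np.degrees(th))
g=least_squares(lambda p:p[0]+p[1]*np.cos(th-p[2])-R,[2.3,1.57,2.3]);print(g.x,np.degrees(g.x[2]),g.fun)
t=g.x[2];print("target rig",c+48*np.array([-np.sin(t),np.cos(t)]),"from last",c+48*np.array([-np.sin(t),np.cos(t)])-P[-1])
print([ (c+48*np.array([-np.sin(a),np.cos(a)])).round(1) for a in np.linspace(th[-1],t,6)])
E
```

```text
[0.82940272 3.29711708] [ 0.03654659  0.05042369 -0.07120887 -0.02191094  0.0522763   0.02247083]
[ 0.91179858  3.34145978 48.07274697] [-0.0098341   0.04490219 -0.05332318 -0.00434004  0.04632727 -0.02373214]
[ 44.60066149  74.1755836  103.87940707 133.45257124 162.77508731
 191.86118343]
[2.26519331 1.62040797 2.29095749] 131.26219533120064 [-0.01044342  0.01467541  0.00404039 -0.01258267 -0.00137231  0.0056826 ]
target rig [-35.25217086 -28.35916268] from last [-45.95217086  15.34083732]
[array([ 10.7, -43.7]), array([  0.6, -44.7]), array([ -9.5, -43.6]), array([-19.1, -40.4]), array([-27.8, -35.2]), array([-35.3, -28.4])]
```

jog_arm(motion=[[0,0,0,-1.0,-10.1,0,22],[0,0,0,1.1,-10.1,0,22],[0,0,0,3.2,-9.6,0,22],[0,0,0,5.2,-8.7,0,22],[0,0,0,6.8,-7.5,0,22],[0,0,0,0,0,0,22],[0,0,0,0,0,0,22]])

```text
t: 13.22
eef_pos: [516.3, -85.8, 174.6]
tcp_rot: [3.139, -0.001, 1.272]
ft_force: [5.7, 8.3, 2.3]
opening: 0.262
grip_force: 30.0
```

```bash
python3 rd.py
```

```text
(3.897, 22, 1.8, 12.4) (3.881, 33, 1.5, 12.5) {'rigxy': (np.float64(-35.6), np.float64(-27.9)), 'r': 45.3, 'th': 128.1, 'f': array([5.3, 7.2, 2.2]), 'tz': np.float64(174.6362757399064)}
```

The reading is 3.89 with the angle at the fitted peak to within 1°. I'll release, rise, and check the needle and button position.

jog_arm(motion=[[0,0,0,0,0,0,60],[0,0,0,0,0,0,60],[0,0,0,0,0,0,60],[0,0,0,0,0,-20,60],[0,0,0,0,0,-40,60],[0,0,0,0,0,0,0],[0,0,0,0,0,0,0],[0,0,0,0,0,0,0],[0,0,0,0,0,0,0]])

```text
t: 14.45
eef_pos: [515.6, -86.3, 233.5]
tcp_rot: [-3.14, 0.0, 1.273]
ft_force: [-0.4, -0.3, -0.8]
opening: 0.269
grip_force: 0.0
```

```bash
python3 rd.py; python3 - <<'E'
from h import *
for n in("side","top"):
    c=env.read_camera(n); p=proj(c,[582.27,6.98,82]); I=c["color"].astype(float)
    m=(I[:,:,0]-np.maximum(I[:,:,1],I[:,:,2])>60); m&=np.hypot(*np.indices(m.shape)[::-1]-p[:,None,None])<9
    r,k=np.nonzero(m); print(n,p,k.mean(),r.mean(),k.min(),k.max(),r.min(),r.max(),len(k),ray(c,(k.mean(),r.mean()),79))
    x,y=int(p[0]),int(p[1]); a=cv2.resize(c["color"][y-50:y+50,x-50:x+50,::-1],None,fx=4,fy=4,interpolation=cv2.INTER_CUBIC)
    cv2.circle(a,(int((p[0]-x+50.5)*4),int((p[1]-y+50.5)*4)),2,(255,255,0),-1)
    q=proj(c,[558.77,-69.49,50]); cv2.circle(a,(int((q[0]-x+50.5)*4),int((q[1]-y+50.5)*4)),2,(0,255,0),-1)
    globals()[n]=a
cv2.imwrite("pics/c3.png",np.hstack([side,top])); print(delta([582.3,7,115]))
E
```

```text
(3.908, 22, 1.7, 12.5) (3.898, 34, 1.6, 12.5) {'rigxy': (np.float64(-36.3), np.float64(-28.7)), 'r': 46.3, 'th': 128.3, 'f': array([-0.2, -0.4,  0.8]), 'tz': np.float64(233.7549866563582)}
side [294.33775247 209.63823075] 294.3673469387755 210.3877551020408 291 298 207 214 49 [581.88752703   7.25468806  79.        ]
top [294.96403812 209.4800263 ] 294.7536231884058 209.231884057971 291 299 205 214 69 [583.67584748   7.45644618  79.        ]
(array([108.75129023,  36.31589206,  59.94218833]), array([-1.79976494e+02,  6.10877128e-03,  7.29236751e+01]), array([515.67619124, -86.29404578, 174.96867693]))
```

View pics/c3.png

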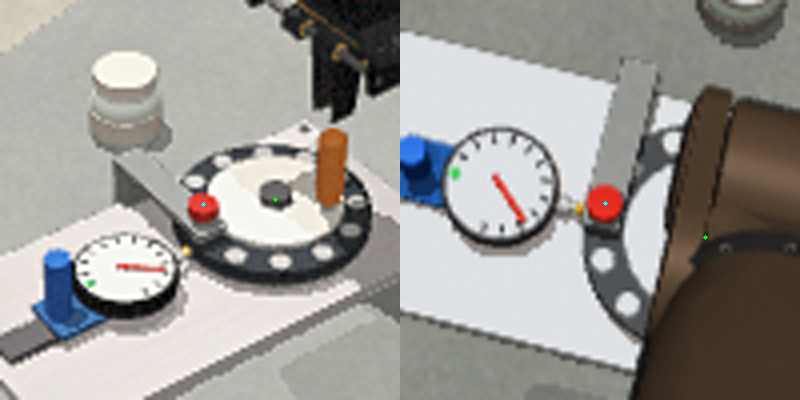

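The needle holds at 3.90, and both cameras put the red button at about (582,7): crop (204,204) side, (605,203) top. I'll close the fingers and go over it.

jog_arm(motion=[[0,0,0,36,12,0,0],[0,0,0,36,12,0,0],[0,0,0,37,12,0,0],[0,0,0,0,0,0,0],[0,0,0,0,0,30,0],[0,0,0,0,0,25,0],[0,0,0,0,0,0,0]])

```text
t: 15.52
eef_pos: [581.2, 6.8, 177.9]
tcp_rot: [-3.138, 0.001, 1.272]
ft_force: [-0.1, -0.4, -0.8]
opening: 0.004
grip_force: 0.0
```

```bash
python3 - <<'E'
from h import *
print(delta([582.3,7,101])); s=env.state();print(s["opening"],s["ft_force"])
E
python3 rd.py
```

```text
(array([ 0.58096513,  1.21414292, 17.86401626]), array([-1.79809221e+02,  4.73792523e-02,  7.28964069e+01]), array([581.02989439,   6.79843459, 118.86843428]))
0.004310110538484393 [-0.06884538 -0.43374795 -0.79476103]
(3.907, 22, 1.7, 12.5) (1.823, 125, 7.5, 11.4) {'rigxy': (np.float64(-0.0), np.float64(79.9)), 'r': 79.9, 'th': 0.0, 'f': array([ 1.2, -0.5,  0.1]), 'tz': np.float64(179.8426657660641)}
```

jog_arm(motion=[[0,0,0,0.5,1,8,0],[0,0,0,0,0,6,0],[0,0,0,0,0,3,0],[0,0,0,0,0,3,0],[0,0,0,0,0,2,0],[0,0,0,0,0,0,0]])

```text
t: 16.38
eef_pos: [583.3, 7.6, 157.3]
tcp_rot: [3.141, 0.0, 1.273]
ft_force: [-1.5, -0.0, 1.9]
opening: 0.005
grip_force: 1.4
```

jog_arm(motion=[[0,0,0,0,0,1.5,0],[0,0,0,0,0,1,0],[0,0,0,0,0,0,0]])

```text
t: 16.75
eef_pos: [583.3, 7.5, 154.8]
tcp_rot: [3.141, 0.0, 1.273]
ft_force: [-0.3, 0.7, 4.0]
opening: 0.003
grip_force: 2.1
```

jog_arm(motion=[[0,0,0,0,0,1,0],[0,0,0,0,0,1,0],[0,0,0,0,0,0,0]])

```text
t: 17.12
eef_pos: [583.3, 7.5, 153.7]
tcp_rot: [3.141, -0.0, 1.273]
ft_force: [-4.8, -0.0, 15.3]
opening: 0.008
grip_force: 7.6
```

The button is bottomed out: 15 N, 2 mm commanded but only 1.1 mm moved. I'll retract straight up and check.

jog_arm(motion=[[0,0,0,0,0,-3,0],[0,0,0,0,0,-10,0],[0,0,0,0,0,-40,0],[0,0,0,0,0,-50,0],[0,0,0,0,0,-50,0],[0,0,0,-50,-30,0,0],[0,0,0,-50,-30,0,0],[0,0,0,-50,-30,0,0],[0,0,0,0,0,0,0]])

```text
t: 18.25
eef_pos: [451.1, -111.1, 306.3]
tcp_rot: [-3.142, 0.0, 1.269]
ft_force: [0.2, -0.1, -0.4]
opening: 0.004
grip_force: 0.0
```

```bash
python3 rd.py; python3 - <<'E'
from h import *
c=env.read_camera("side"); cv2.imwrite("pics/c4.png",cv2.resize(c["color"][150:300,200:400,::-1],None,fx=4,fy=4,interpolation=cv2.INTER_CUBIC))
E
```

```text
(3.907, 22, 1.7, 12.5) (3.899, 34, 1.6, 12.5) {'rigxy': (np.float64(-89.0), np.float64(-69.5)), 'r': 112.9, 'th': 128.0, 'f': array([-0.3,  0.4, -0. ]), 'tz': np.float64(306.20436052189774)}
```

View pics/c4.png

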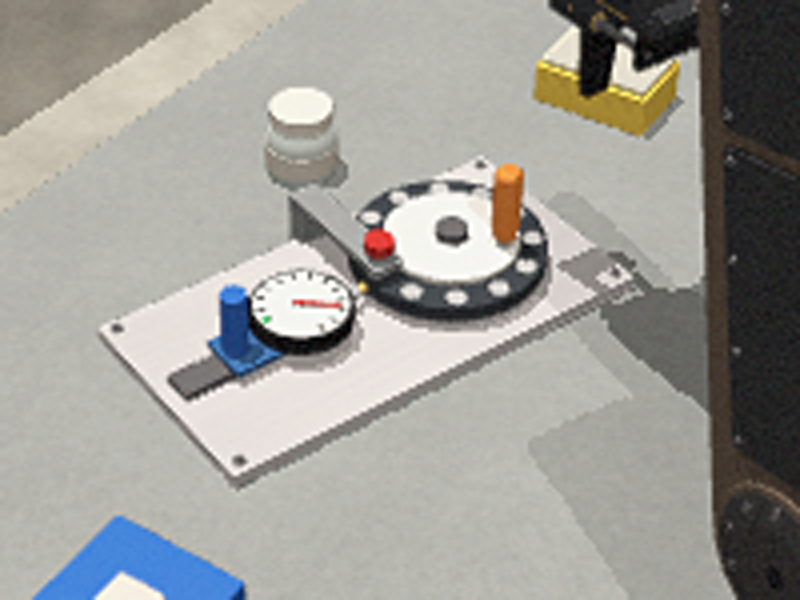

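The red button (378,243) is back up, the gauge is home with the needle at 3.90 (peak), and the arm is clear of everything.

```bash
python3 -c "
from cell import env
print(env.job_done())"
```

```text
the job is handed in; nothing more can be done
None
```

The job is handed in: the gauge is fully home, the plate stands at its high spot (needle about 3.90 rad), and the marker was pressed once, fully, and sprang back; it took about 18 s with nothing else touched.

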